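Square the bracket bar to the rail and settle the bracket pots

ROBOT

A 6-joint arm with a two-finger parallel gripper is mounted at the origin on the work surface. World frame = base frame: x ahead of the robot, y to its left, z up, the work surface at z = 0. Lengths are in m, angles in degrees, forces in N, time in s.
With the tool pointing down it reaches from about 0.35 to 0.975 m from the base axis. Payload 4.9 kg.
Tool frame: the origin (TCP) lies midway between the tips of the shut fingers; the grasp point (between the pads) lies 19 mm behind it; z points along the fingers, x is the direction in which the jaws open and shut, and the axes are right-handed (so a half turn about z gives the same grasp; the last joint's range is limited). The gripper opens to 85 mm and grips with 20 to 120 N. Pads are 22 mm wide; open, the fingers measure 114 mm over their backs; the gripper's body (76 mm by 85 mm) begins 54 mm behind the grasp point. The pads swing forward as they close: fully open they stand 13 mm farther back than shut.
Start: joints at [69.099, 3.019, 92.412, -0, 84.569, -6.818], TCP at [0.152, 0.606, 0.231] pointing down, gripper open.
Joint ranges: [-172.51, 172.51], [-57.92, 126.97], [3.15, 148.05], [-58.71, 238.71], [5.1, 150.11], [-179.66, 179.66]. Speed limits (degrees/s): [147.25, 147.25, 180, 180, 180, 180].

INTERFACE

Orientations are given as [roll, pitch, yaw] about the fixed x, y, z axes, in that order (R = Rz(yaw) Ry(pitch) Rx(roll)).
In Python, from bench import manip gives the robot as it stands.
- The arm moves only by the tool arm_command, never from a script. Its argument "moves" is one flat list of numbers, 7 for each row, row after row: the shift along the world's x, y, z in mm, then the turn, a rotation vector about the world's x, y, z in degrees, then the gripper's target within -1 to 1 (fully open at 1, half-way at 0, shut at -1). A call has exactly 5 rows; each row shifts and turns the commanded pose from where the row before left it; what a row does not reach is not made up. A row lasts 1/10 s, in which the tool goes at most 50 mm and 8.59 degrees, less where a joint would pass 70% of its speed; a pose out of reach is approached as far as the arm can. A call with a gripper value outside its range is refused whole. The fingers move at their own pace and stop on an object; the grip force is fixed at half the most. Time passes only in rows, so rows that do not move let the fingers close, or fill a call up. It gives the time, the measured TCP pose, the force and the opening at its end, in the units of the state.
- manip.sense(): the state, without advancing time (a new reading comes with each control period).
- manip.grab_frame(name): name is "side" or "top"; returns a dict with "img" (420x560x3 uint8, blue, green, red), "mtx" (3x3 intrinsics, pixels), "rvec" (rotation vector, rad) and "tvec" (3), from world to camera coordinates, as OpenCV has them. Camera axes: x right, y down, z forward; pixel columns grow to the right and rows downward; lengths in m; the calibration is good to about 2 mm. A picture is of the moment at which its call begins. There is no depth.
- manip.hand_in(): hands the job in, once; it reports no verdict.
The state is a dict: "clock": time; "qpos": joint angles; "qvel": joint speeds; "joint_efforts": joint torques, N m; "tool_pos": TCP position; "tool_rot": TCP orientation; "contact_force": force on the tool from outside, world axes, zero at the start; "moment": the same for the moment, N m; "width": finger opening in m.
Only numpy, scipy, OpenCV 4.12 (cv2) and the standard library are available. Lean on these libraries where they do the work, as an engineer would, in place of code of your own. Each camera call takes 0.05 s, during which the arm holds its last target. There are 200 camera calls.

TASK

Without lifting it, push the loose aluminium bar at its two ends until it lies flush and parallel against the steel rail. Then take whichever coloured-lid pots are there, in the order red, yellow, green, blue: hold each upright and press it down on the black sprung settling pad until the pad is fully down for a moment, and stand it on the counter on the robot's side of the bar, level with the dot of its own colour and touching the bar or no more than a finger's width from it. Leave the other things where they are, and finish with the bar still flush against the rail.

Things in the scene. Friction and masses are not known exactly. Their poses are not given: they have to be found in the camera images.
- rail: fixed bright steel fence rail on the counter: upright bar 380 mm long (own y), 20 mm thick (own x), 26 mm high, with a low screwed foot on its far (+x) side. Origin: centre of the upright bar's underside, on the counter. Own -x faces the robot side; its flat front face is 10 mm from the origin along own -x. At the start the loose bar lies somewhere in front of that face.
- bar: loose aluminium bar 340 mm long (own y), 30 deep (own x), 18 high, 0.3 to 0.6 kg, four 22 mm coloured dots on top. Origin: centre of its underside. Own +x looks to the rail, +y to the robot's left. Starts up to 0.28 rad askew, 100 to 145 mm short of the rail's origin; flush, its origin is 25 mm from the rail's along the rail's -x. Slides on the counter under a push of 2 to 6 N.
- bar_left (a point): point on the bar's rail-side face, 5 mm from its left (+y) end, at half height (9 mm)
- bar_right (a point): point on the bar's rail-side face, 5 mm from its right (-y) end, at half height (9 mm)
- settler: fixed white settler housing, 100 x 100 x 30 mm, with the round black sprung pad in the middle of its top. Origin: centre of its underside, on the counter, right below the pad's centre; z up. A pot standing on the pad has its underside 43 mm above this origin, 35 mm with the pad fully down (36 mm or less counts).
- pad_top (a point): centre of the top of the round black rubber settling pad (diameter 68 mm), 43 mm above the counter at rest; it goes down with the pad. At rest it stands 13 mm proud of the settler housing.
- pad (a joint): travel of the sprung settling pad: 0 at rest, 0.008 m fully down; it begins to yield at about 2.4 N and is fully down at about 8 N, and springs back by itself
- dot_red (a point): centre of the red dot on the bar's top face, 18 mm above the bar's underside: the first from the left (bar's own y = +108 mm) dot; its axes are the bar's axes (x across the bar towards the rail). The bar's front (robot-side) face is 15 mm from it along -x.
- dot_yellow (a point): centre of the yellow dot on the bar's top face, 18 mm above the bar's underside: the second from the left (own y = +36 mm) dot; its axes are the bar's axes (x across the bar towards the rail). The bar's front (robot-side) face is 15 mm from it along -x.
- dot_green (a point): centre of the green dot on the bar's top face, 18 mm above the bar's underside: the third from the left (own y = -36 mm) dot; its axes are the bar's axes (x across the bar towards the rail). The bar's front (robot-side) face is 15 mm from it along -x.
- dot_blue (a point): centre of the blue dot on the bar's top face, 18 mm above the bar's underside: the last, rightmost (own y = -108 mm) dot; its axes are the bar's axes (x across the bar towards the rail). The bar's front (robot-side) face is 15 mm from it along -x.
- pot_red: closed round white bracket pot with a red lid: 40 mm diameter, 48 mm high, 0.08 to 0.17 kg, lid fixed on, standing upright on the counter. Origin: centre of its underside, z up. May be absent (None).
- pot_yellow: closed round white bracket pot with a yellow lid: 40 mm diameter, 48 mm high, 0.08 to 0.17 kg, lid fixed on, standing upright on the counter. Origin: centre of its underside, z up. May be absent (None).
- pot_green: closed round white bracket pot with a green lid: 40 mm diameter, 48 mm high, 0.08 to 0.17 kg, lid fixed on, standing upright on the counter. Origin: centre of its underside, z up. May be absent (None).
- pot_blue: closed round white bracket pot with a blue lid: 40 mm diameter, 48 mm high, 0.08 to 0.17 kg, lid fixed on, standing upright on the counter. Origin: centre of its underside, z up. May be absent (None).
- scaler: chrome scaler with a knurled handle, 170 mm long, lying on the counter; a bystander, to be left alone
- explorer: steel explorer probe, 170 mm long, lying on the counter; a bystander, to be left alone
- bite_plate: blue acrylic bite plate, about 85 x 60 x 6 mm; a bystander, to be left alone
- bracket_pot: open white round bracket pot without lid or colour, 60 mm diameter, 35 mm high; a bystander, to be left alone
- etch_jar: amber jar, 50 mm diameter, 70 mm high; a bystander, to be left alone
- mix_pad: white paper-like mixing block, 70 x 90 x 10 mm; a bystander, to be left alone

How it is judged (in metres and radians):
On the way, in this order (a step that is already met when the one before it is completed fails the run):
1. the bar is pushed flat, flush and parallel against the rail (both ends within 3 mm) (x of each of bar_left, bar_right in the frame of rail above -0.013 m and x of bar in the frame of rail below -0.02 m and y of bar in the frame of rail between -0.1 and 0.1 m and height (world z) of bar below 0.004 m and angle between bar's own z axis and vertical below 0.03 rad and angle between the y axis of bar and the y axis of rail, either way round below 0.03 rad), for 0.2 s.
2. the red pot, held upright in the fingers, presses the settling pad fully down (z of pot_red in the frame of settler below 0.036 m and horizontal distance between pot_red and settler below 0.03 m and contact force between pot_red and pad above 2 N and contact force between the fingers and pot_red above 1 N and angle between pot_red's own z axis and vertical below 0.2 rad), for 0.2 s.
3. the yellow pot, held upright in the fingers, presses the settling pad fully down (z of pot_yellow in the frame of settler below 0.036 m and horizontal distance between pot_yellow and settler below 0.03 m and contact force between pot_yellow and pad above 2 N and contact force between the fingers and pot_yellow above 1 N and angle between pot_yellow's own z axis and vertical below 0.2 rad), for 0.2 s.
4. the green pot, held upright in the fingers, presses the settling pad fully down (z of pot_green in the frame of settler below 0.036 m and horizontal distance between pot_green and settler below 0.03 m and contact force between pot_green and pad above 2 N and contact force between the fingers and pot_green above 1 N and angle between pot_green's own z axis and vertical below 0.2 rad), for 0.2 s.
5. the blue pot, held upright in the fingers, presses the settling pad fully down (z of pot_blue in the frame of settler below 0.036 m and horizontal distance between pot_blue and settler below 0.03 m and contact force between pot_blue and pad above 2 N and contact force between the fingers and pot_blue above 1 N and angle between pot_blue's own z axis and vertical below 0.2 rad), for 0.2 s.
At the end, for the whole second after the job is handed in: Bar on the counter, both ends within 3 mm of the rail face, parallel within 0.03 rad, centre within 100 mm of the rail's along it. Each present pot upright on the counter in front of the bar, within 15 mm of its dot along the bar, gap to the bar at most 20 mm. Pad up, all at rest (all of step 1 and value of joint pad below 0.002 m and linear speed of each of bar, pot_red, pot_yellow, pot_green, pot_blue below 0.01 m/s and y of pot_red in the frame of dot_red between -0.015 and 0.015 m and x of pot_red in the frame of dot_red between -0.055 and -0.032 m and height (world z) of each of pot_red, pot_yellow, pot_green, pot_blue below 0.004 m and angle between each of pot_red, pot_yellow, pot_green, pot_blue's own z axis and vertical below 0.1 rad and y of pot_yellow in the frame of dot_yellow between -0.015 and 0.015 m and x of pot_yellow in the frame of dot_yellow between -0.055 and -0.032 m and y of pot_green in the frame of dot_green between -0.015 and 0.015 m and x of pot_green in the frame of dot_green between -0.055 and -0.032 m and y of pot_blue in the frame of dot_blue between -0.015 and 0.015 m and x of pot_blue in the frame of dot_blue between -0.055 and -0.032 m); the robot touches nothing.
It fails at once if a bystander is moved more than 30 mm (distance of any of scaler, explorer, bite_plate, bracket_pot, etch_jar, mix_pad from where it was at the start of the episode above 0.03 m).
It fails at once if the bar is lifted off the counter (height (world z) of bar above 0.03 m).
Of pot_red, pot_yellow, pot_green, pot_blue only 3 to 4 are there at a start; the rules pass over those that are not, and their reading is None.
At some moment in a run one of pot_red, pot_yellow, pot_green, pot_blue, bar may be knocked a few centimetres aside while the robot is not near it.
It also fails if it takes over 210 s, if anything falls off the work surface, if the arm or the gripper's body presses on something with over 40 N, if the wrist force passes 120 N, or if a joint passes its speed limit or range.

## Working session

There is one attempt and no reset: what is moved stays moved. The work goes in short steps, Python scripts to look and compute and a tool call to move; the robot and the scene stay as the last step left them, time stands still between calls to the robot, and variables do not carry over. Pictures are saved under pics/ and viewed, about 12 in all and at most 16, crops included, and the job is handed in when it is done.

Besides the shell and the picture viewer there is one more tool, called after "Request:" in YAML: its name, and indented under it one key for each argument. arm_command: Moves the arm, as the interface text tells. Its arguments: {"type":"object","properties":{"moves":{"type":"array"}},"required":["moves"]}

```bash
mkdir -p pics; ls; cat > h.py <<'E'
import numpy as np, cv2
from bench import manip
def grab(n):
    f=manip.grab_frame(n); f['R']=cv2.Rodrigues(np.array(f['rvec'],float))[0]; f['t']=np.array(f['tvec'],float).ravel(); f['K']=np.array(f['mtx'],float); return f
def ray(f,u,v,z):
    d=f['R'].T@np.linalg.solve(f['K'],[u,v,1.]); c=-f['R'].T@f['t']
    return c+d*(z-c[2])/d[2]
def proj(f,p):
    q=f['K']@(f['R']@np.array(p,float)+f['t']); return q[:2]/q[2]
E
python3 - <<'E'
from h import *
for n in('top','side'):
    f=grab(n); cv2.imwrite(f'pics/{n}0.png',f['img']); print(n,-f['R'].T@f['t'],f['K'][0,0])
print(manip.sense())
E
```

```text
pics
top [ 0.53617764 -0.01584117  1.21563859] 396.5468196165501
side [0.51576377 0.54707008 0.74263318] 380.76372223640294
{'clock': 0.1, 'qpos': array([ 6.90985639e+01,  3.05389768e+00,  9.24837032e+01,  1.22598107e-03,
        8.45677047e+01, -6.81867251e+00]), 'qvel': array([-0.06676552, -0.14566907, -0.05146167,  0.1131686 , -0.05726366,
       -0.12767469]), 'joint_efforts': array([-9.61564729e-04, -3.94908857e+01, -3.71360028e+01, -1.79966896e-04,
        4.00759396e-03,  2.78465230e-06]), 'tool_pos': array([0.15187691, 0.60569523, 0.23018683]), 'tool_rot': array([-1.79986286e+02,  1.04415819e-01,  7.59171318e+01]), 'contact_force': array([-0.18347545, -0.03021604, -0.13476176]), 'moment': array([-0.02942749,  0.01255439, -0.06418776]), 'width': 0.08575757540664358}
```

View pics/top0.png

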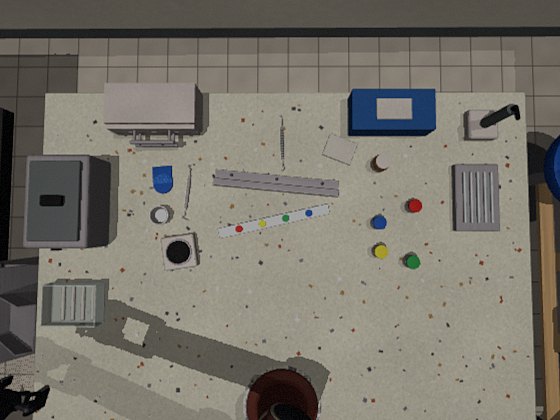

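View pics/side0.png

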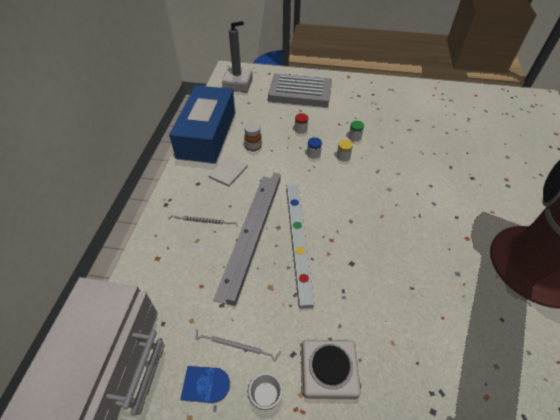

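```bash
cat >> h.py <<'E'
HS={'red':[(0,8),(170,180)],'yellow':[(22,36)],'green':[(45,80)],'blue':[(100,125)]}
def blobs(f,c,smin=130,vmin=70):
    h=cv2.cvtColor(f['img'],cv2.COLOR_BGR2HSV); m=np.zeros(h.shape[:2],np.uint8)
    for a,b in HS[c]: m|=cv2.inRange(h,(a,smin,vmin),(b,255,255))
    n,l,s,ce=cv2.connectedComponentsWithStats(m)
    return [(int(s[i,4]),ce[i]) for i in range(1,n) if 12<s[i,4]<700]
def tri(fa,a,fb,b):
    P=[f['K']@np.c_[f['R'],f['t']] for f in(fa,fb)]
    X=cv2.triangulatePoints(P[0],P[1],np.array(a,float).reshape(2,1),np.array(b,float).reshape(2,1)).ravel(); return X[:3]/X[3]
E
python3 - <<'E'
from h import *
np.set_printoptions(precision=4,suppress=True)
F={n:grab(n) for n in('top','side')}
for c in HS:
  for n,f in F.items():
    for a,ce in blobs(f,c): 
        p=ray(f,*ce,.048);q=ray(f,*ce,.018)
        if .25<p[0]<.75 and abs(p[1])<.5: print(c,n,a,ce,'z48',p[:2],'z18',q[:2])
for n,f in F.items():
    g=cv2.cvtColor(f['img'],cv2.COLOR_BGR2GRAY); u,v=(178,252) if n=='top' else (331,365)
    m=np.zeros_like(g); m[v-24:v+25,u-24:u+25]=(g[v-24:v+25,u-24:u+25]<70)*255
    k,l,s,ce=cv2.connectedComponentsWithStats(m); i=1+s[1:,4].argmax(); print('pad',n,s[i],ray(f,*ce[i],.043))
# enlarged rail crop
f=F['top']; cv2.imwrite('pics/railc.png',cv2.resize(f['img'][150:280,130:350],None,fx=3.6,fy=3.6,interpolation=cv2.INTER_CUBIC))
f=F['side']; cv2.imwrite('pics/rails.png',cv2.resize(f['img'][165:315,200:330],None,fx=4,fy=4,interpolation=cv2.INTER_CUBIC))
E
```

```text
red top 141 [414.8156 205.2908] z48 [ 0.5943 -0.3892] z18 [ 0.5958 -0.3988]
red top 34 [238.7059 228.5   ] z48 [0.5246 0.1277] z18 [0.5243 0.1314]
red side 88 [301.3864 117.7955] z48 [ 0.5926 -0.3837] z18 [ 0.5959 -0.4239]
red side 54 [303.3704 277.7963] z48 [0.524  0.1491] z18 [0.5244 0.1319]
yellow top 35 [262.     223.1714] z48 [0.5405 0.0592] z18 [0.5406 0.0611]
yellow top 141 [380.7092 251.2908] z48 [ 0.4597 -0.2879] z18 [ 0.4578 -0.2949]
yellow side 117 [345.0769 145.0171] z48 [ 0.459  -0.2822] z18 [ 0.4565 -0.318 ]
yellow side 49 [300.     249.8776] z48 [0.5394 0.0816] z18 [0.5404 0.0615]
green top 31 [285.2903 217.7097] z48 [ 0.5568 -0.0093] z18 [ 0.5573 -0.0091]
green top 132 [412.8485 261.7197] z48 [ 0.4299 -0.3808] z18 [ 0.4272 -0.3901]
green side 69 [357. 125.] z48 [ 0.429  -0.3762] z18 [ 0.4252 -0.4161]
green side 28 [297.1071 224.8214] z48 [0.5543 0.0143] z18 [ 0.556  -0.0087]
blue top 465 [162.443 178.628] z48 [0.6717 0.3563] z18 [0.6752 0.3658]
blue top 32 [308.5 212.5] z48 [ 0.5723 -0.0775] z18 [ 0.5732 -0.0791]
blue top 137 [379.2701 222.2044] z48 [ 0.5444 -0.2847] z18 [ 0.5447 -0.2916]
blue side 95 [314.4105 142.2105] z48 [ 0.5436 -0.2802] z18 [ 0.5449 -0.3159]
blue side 31 [294. 202.] z48 [ 0.5706 -0.0532] z18 [ 0.5729 -0.0792]
pad top [166 241  24  23 421] [0.4556 0.308  0.043 ]
pad side [ 312  346   38   39 1172] [0.4553 0.3139 0.043 ]
```

View pics/railc.png

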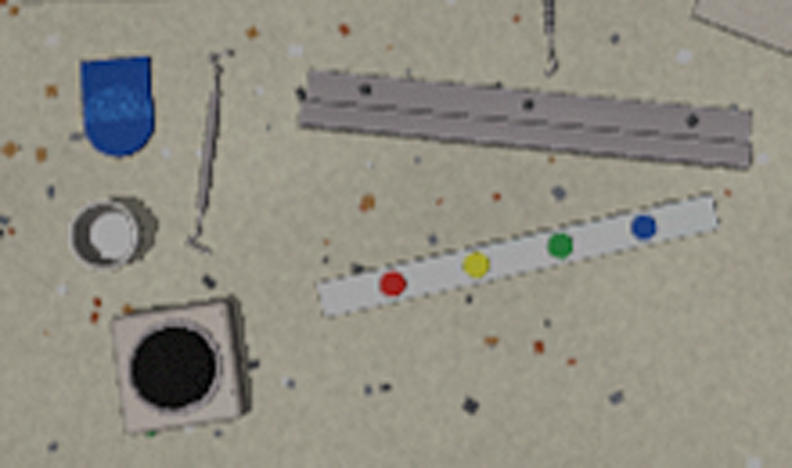

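View pics/rails.png

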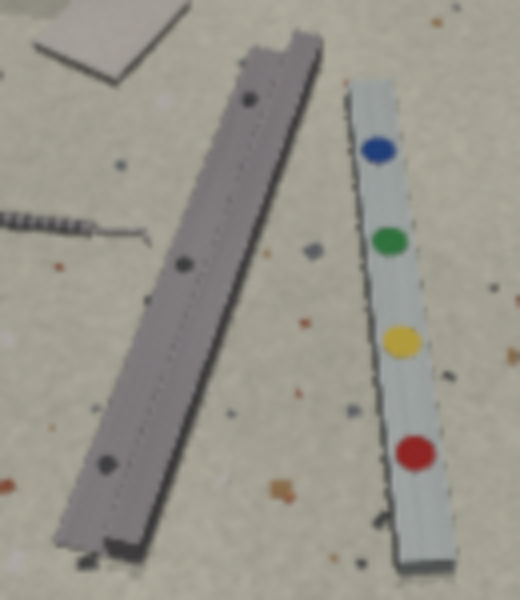

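```bash
python3 - <<'E'
from h import *
np.set_printoptions(precision=4,suppress=True)
f=grab('top');g=grab('side')
A=ray(f,212.8,185.3,.026);B=ray(f,338.1,196.7,.026)
# side: front top edge ends, crop/4+(200,165)
C=ray(g,200+106/4,165+541/4,.026);D=ray(g,200+321/4,165+40/4,.026)
C2=ray(g,200+143/4,165+545/4,.026)
print(A,B,C,D,C2)
d=A-B;print(np.linalg.norm(d),np.degrees(np.arctan2(d[1],d[0])))
d=C2-D;print(np.linalg.norm(d),np.degrees(np.arctan2(d[1],d[0])))
E
```

```text
[0.6543 0.2101 0.026 ] [ 0.6207 -0.1675  0.026 ] [0.6734 0.2135 0.026 ] [ 0.6207 -0.16    0.026 ] [0.6542 0.2127 0.026 ]
0.3790393433811752 84.90738537508011
0.37417668673019316 84.85904344399663
```

Request:
arm_command:
  moves: [25, -36, -8, 0, 0, 3, -1, 25, -36, -8, 0, 0, 3, -1, 25, -36, -8, 0, 0, 3, -1, 25, -36, -8, 0, 0, 0, -1, 25, -36, -8, 0, 0, 0, -1]

```text
clock: 0.8
tool_pos: [0.2777, 0.4247, 0.191]
tool_rot: [180.0, -0.0, 84.9]
contact_force: [0.4, 0.8, 0.4]
width: 0.0121
```

Request:
arm_command:
  moves: [25, -36, -8, 0, 0, 0, -1, 25, -36, -8, 0, 0, 0, -1, 25, -36, -8, 0, 0, 0, -1, 25, -36, -8, 0, 0, 0, -1, 25, -36, -8, 0, 0, 0, -1]

```text
clock: 1.3
tool_pos: [0.4028, 0.2447, 0.1513]
tool_rot: [180.0, -0.0, 84.9]
contact_force: [0.7, 0.5, -0.2]
width: -0.0002
```

Request:
arm_command:
  moves: [25, -36, -8, 0, 0, 0, -1, 25, -36, -8, 0, 0, 0, -1, 0, 0, -30, 0, 0, 0, -1, 0, 0, -30, 0, 0, 0, -1, 0, 0, 0, 0, 0, 0, -1]

```text
clock: 1.8
tool_pos: [0.4487, 0.1729, 0.0709]
tool_rot: [-179.5, 0.2, 84.9]
contact_force: [0.2, -0.6, -0.4]
width: -0.0002
```

Request:
arm_command:
  moves: [0, 0, -32, 0, 0, 0, -1, 0, 0, -31, 0, 0, 0, -1, 10, -1, 0, 0, 0, 0, -1, 10, -1, 0, 0, 0, 0, -1, 10, -1, 0, 0, 0, 0, -1]

```text
clock: 2.3
tool_pos: [0.4853, 0.1717, 0.0151]
tool_rot: [179.7, -0.1, 84.9]
contact_force: [1.1, 0.8, 1.5]
width: -0.0
```

Request:
arm_command:
  moves: [8, -1, 0, 0, 0, 0, -1, 8, -1, 0, 0, 0, 0, -1, 8, 0, 0, 0, 0, 0, -1, 8, -1, 0, 0, 0, 0, -1, 8, -1, 0, 0, 0, 0, -1]

```text
clock: 2.8
tool_pos: [0.5227, 0.1671, 0.0124]
tool_rot: [180.0, 0.0, 84.9]
contact_force: [-1.9, 0.5, 1.0]
width: -0.0001
```

Request:
arm_command:
  moves: [8, 0, 0, 0, 0, 0, -1, 8, -1, 0, 0, 0, 0, -1, 8, 0, 0, 0, 0, 0, -1, 8, -1, 0, 0, 0, 0, -1, 0, 0, 0, 0, 0, 0, -1]

```text
clock: 3.3
tool_pos: [0.5555, 0.165, 0.0126]
tool_rot: [179.9, 0.0, 84.9]
contact_force: [0.6, 0.6, 1.2]
width: 0.0003
```

```bash
cat > bar.py <<'E'
from h import *
np.set_printoptions(precision=4,suppress=True)
O=np.array([.6375,.022]);u=np.array([.0888,.996]);n=np.array([.996,-.0888])
def dots(f):
    D={}
    for c in HS:
        for a,ce in blobs(f,c):
            q=ray(f,*ce,.018)[:2]
            if .35<q[0]<.7 and abs(q[1])<.2 and a<90: D[c]=q
    return D
if __name__=='__main__':
    for nm in('top','side'):
        f=grab(nm);D=dots(f)
        print(nm,{c:(np.round((q-O)@n*1e3,1),np.round((q-O)@u*1e3,1)) for c,q in D.items()})
        for c in HS: print(c,[(a,ray(f,*ce,.048)[:2]) for a,ce in blobs(f,c) if ray(f,*ce,.048)[1]<-.15 and .3<ray(f,*ce,.048)[0]<.7])
E
python3 bar.py
```

```text
top {'red': (np.float64(-67.2), np.float64(96.3)), 'yellow': (np.float64(-65.6), np.float64(24.5)), 'green': (np.float64(-64.5), np.float64(-47.3)), 'blue': (np.float64(-64.0), np.float64(-119.6))}
red [(140, array([ 0.5944, -0.3893]))]
yellow [(142, array([ 0.4597, -0.2878]))]
green [(134, array([ 0.43  , -0.3805]))]
blue [(139, array([ 0.5446, -0.2845]))]
side {}
red [(91, array([ 0.5927, -0.3831]))]
yellow []
green [(78, array([ 0.4293, -0.3742]))]
blue [(101, array([ 0.5437, -0.2788]))]
```

Request:
arm_command:
  moves: [-25, 2, 0, 0, 0, 0, -1, -5, -15, 30, 0, 0, 0, -1, -1, -45, 0, 0, 0, 0, -1, -1, -45, 0, 0, 0, 0, -1, -1, -45, 0, 0, 0, 0, -1]

```text
clock: 3.9
tool_pos: [0.5209, 0.016, 0.0428]
tool_rot: [179.9, 0.0, 85.0]
contact_force: [0.9, -0.5, 0.2]
width: 0.0001
```

Request:
arm_command:
  moves: [-1, -45, 0, 0, 0, 0, -1, -1, -45, 0, 0, 0, 0, -1, -1, -45, 0, 0, 0, 0, -1, 0, 0, -20, 0, 0, 0, -1, 0, 0, -14, 0, 0, 0, -1]

```text
clock: 4.4
tool_pos: [0.5178, -0.119, 0.0078]
tool_rot: [180.0, 0.0, 84.8]
contact_force: [-0.9, -0.0, -0.3]
width: -0.0001
```

Request:
arm_command:
  moves: [8, -1, 0, 0, 0, 0, -1, 8, -1, 0, 0, 0, 0, -1, 8, 0, 0, 0, 0, 0, -1, 8, -1, 0, 0, 0, 0, -1, 8, -1, 0, 0, 0, 0, -1]

```text
clock: 4.9
tool_pos: [0.5593, -0.1214, 0.0088]
tool_rot: [180.0, 0.0, 85.0]
contact_force: [-1.6, -0.1, 1.0]
width: -0.0002
```

Request:
arm_command:
  moves: [8, 0, 0, 0, 0, 0, -1, 5, -1, 0, 0, 0, 0, -1, 4, 0, 0, 0, 0, 0, -1, 0, 0, 0, 0, 0, 0, -1, 0, 0, 0, 0, 0, 0, -1]

```text
clock: 5.4
tool_pos: [0.5752, -0.1229, 0.0083]
tool_rot: [180.0, 0.0, 84.9]
contact_force: [0.3, -0.2, 0.7]
width: 0.0001
```

```bash
python3 bar.py|grep top
```

```text
top {'red': (np.float64(-160.3), np.float64(-202.4)), 'yellow': (np.float64(-55.1), np.float64(23.2)), 'green': (np.float64(-41.5), np.float64(-47.5))}
```

Request:
arm_command:
  moves: [-30, 2, 0, 0, 0, 0, -1, -14, 30, 30, 0, 0, 0, -1, 0, 45, 0, 0, 0, 0, -1, 0, 45, 0, 0, 0, 0, -1, 0, 45, 0, 0, 0, 0, -1]

```text
clock: 6.0
tool_pos: [0.531, 0.0455, 0.039]
tool_rot: [179.9, -0.0, 84.9]
contact_force: [0.6, 1.5, 0.2]
width: 0.0001
```

Request:
arm_command:
  moves: [0, 45, 0, 0, 0, 0, -1, 0, 45, 0, 0, 0, 0, -1, 0, 45, 0, 0, 0, 0, -1, 0, 0, -20, 0, 0, 0, -1, 0, 0, -11, 0, 0, 0, -1]

```text
clock: 6.5
tool_pos: [0.5303, 0.1803, 0.0064]
tool_rot: [-180.0, 0.0, 85.1]
contact_force: [-0.2, -0.5, -0.4]
width: 0.0
```

Request:
arm_command:
  moves: [8, -1, 0, 0, 0, 0, -1, 8, -1, 0, 0, 0, 0, -1, 8, 0, 0, 0, 0, 0, -1, 8, -1, 0, 0, 0, 0, -1, 8, -1, 0, 0, 0, 0, -1]

```text
clock: 7.0
tool_pos: [0.5724, 0.1748, 0.008]
tool_rot: [180.0, -0.0, 84.9]
contact_force: [-1.1, -0.4, 1.1]
width: -0.0
```

Request:
arm_command:
  moves: [8, 0, 0, 0, 0, 0, -1, 8, -1, 0, 0, 0, 0, -1, 8, 0, 0, 0, 0, 0, -1, 5, 0, 0, 0, 0, 0, -1, 4, 0, 0, 0, 0, 0, -1]

```text
clock: 7.5
tool_pos: [0.6045, 0.1741, 0.0073]
tool_rot: [-180.0, 0.0, 84.9]
contact_force: [-1.6, -0.3, 0.9]
width: 0.0005
```

Request:
arm_command:
  moves: [2, 0, 0, 0, 0, 0, -1, 2, 0, 0, 0, 0, 0, -1, 1, 0, 0, 0, 0, 0, -1, 0, 0, 0, 0, 0, 0, -1, 0, 0, 0, 0, 0, 0, -1]

```text
clock: 8.0
tool_pos: [0.6091, 0.1742, 0.0073]
tool_rot: [180.0, -0.0, 84.9]
contact_force: [-0.2, -0.0, 0.0]
width: 0.0002
```

```bash
python3 bar.py|egrep 'top|side'
```

```text
top {'red': (np.float64(-18.5), np.float64(94.0)), 'yellow': (np.float64(-25.1), np.float64(22.8)), 'green': (np.float64(-29.9), np.float64(-49.6)), 'blue': (np.float64(-35.4), np.float64(-122.2))}
side {}
```

Request:
arm_command:
  moves: [-30, 2, 0, 0, 0, 0, -1, -15, -26, 30, 0, 0, 0, -1, -4, -45, 0, 0, 0, 0, -1, -4, -45, 0, 0, 0, 0, -1, -4, -45, 0, 0, 0, 0, -1]

```text
clock: 8.6
tool_pos: [0.5522, 0.0139, 0.0381]
tool_rot: [179.9, 0.0, 85.0]
contact_force: [0.1, -0.9, -0.1]
width: -0.0001
```

Request:
arm_command:
  moves: [-3, -45, 0, 0, 0, 0, -1, -3, -45, 0, 0, 0, 0, -1, -3, -45, 0, 0, 0, 0, -1, 0, 0, -20, 0, 0, 0, -1, 0, 0, -10, 0, 0, 0, -1]

```text
clock: 9.1
tool_pos: [0.5426, -0.121, 0.0065]
tool_rot: [-180.0, -0.0, 84.8]
contact_force: [0.2, 0.6, -1.2]
width: 0.0
```

Request:
arm_command:
  moves: [8, -1, 0, 0, 0, 0, -1, 8, -1, 0, 0, 0, 0, -1, 6, 0, 0, 0, 0, 0, -1, 5, -1, 0, 0, 0, 0, -1, 4, 0, 0, 0, 0, 0, -1]

```text
clock: 9.6
tool_pos: [0.575, -0.1226, 0.0079]
tool_rot: [180.0, 0.0, 85.0]
contact_force: [-1.4, 0.1, 1.0]
width: 0.0003
```

Request:
arm_command:
  moves: [2, 0, 0, 0, 0, 0, -1, 2, 0, 0, 0, 0, 0, -1, 1, 0, 0, 0, 0, 0, -1, 1, 0, 0, 0, 0, 0, -1, 0, 0, 0, 0, 0, 0, -1]

```text
clock: 10.1
tool_pos: [0.5801, -0.1228, 0.0073]
tool_rot: [180.0, -0.0, 84.9]
contact_force: [-1.0, 0.3, 0.4]
width: 0.0
```

```bash
python3 bar.py|egrep 'top|side'
```

```text
top {'red': (np.float64(-152.9), np.float64(-201.5)), 'yellow': (np.float64(-20.0), np.float64(23.1)), 'green': (np.float64(-18.9), np.float64(-49.2))}
side {'red': (np.float64(-20.9), np.float64(95.5)), 'yellow': (np.float64(-20.0), np.float64(23.2)), 'green': (np.float64(-19.1), np.float64(-48.5)), 'blue': (np.float64(-16.1), np.float64(-120.5))}
```

Request:
arm_command:
  moves: [1, 0, 0, 0, 0, 0, -1, 1, 0, 0, 0, 0, 0, -1, 1, 0, 0, 0, 0, 0, -1, 0, 0, 0, 0, 0, 0, -1, 0, 0, 0, 0, 0, 0, -1]

```text
clock: 10.7
tool_pos: [0.5833, -0.1228, 0.0073]
tool_rot: [180.0, -0.0, 84.9]
contact_force: [-1.0, -0.5, 0.1]
width: -0.0001
```

Request:
arm_command:
  moves: [1, 0, 0, 0, 0, 0, -1, 1, 0, 0, 0, 0, 0, -1, 0, 0, 0, 0, 0, 0, -1, 0, 0, 0, 0, 0, 0, -1, 0, 0, 0, 0, 0, 0, -1]

```text
clock: 11.2
tool_pos: [0.5839, -0.1228, 0.0072]
tool_rot: [-179.8, 0.0, 84.9]
contact_force: [-6.8, -0.8, 5.4]
width: 0.0
```

Request:
arm_command:
  moves: [-25, 2, 0, 0, 0, 0, -1, 0, 28, 30, 0, 0, 0, -1, 4, 45, 0, 0, 0, 0, -1, 4, 45, 0, 0, 0, 0, -1, 4, 45, 0, 0, 0, 0, -1]

```text
clock: 11.7
tool_pos: [0.5729, 0.0438, 0.0381]
tool_rot: [179.9, -0.0, 84.9]
contact_force: [0.5, 0.1, 0.2]
width: -0.0001
```

Request:
arm_command:
  moves: [4, 45, 0, 0, 0, 0, -1, 4, 45, 0, 0, 0, 0, -1, 4, 45, 0, 0, 0, 0, -1, 0, 0, -20, 0, 0, 0, -1, 0, 0, -10, 0, 0, 0, -1]

```text
clock: 12.2
tool_pos: [0.5837, 0.1787, 0.0063]
tool_rot: [-180.0, -0.0, 85.1]
contact_force: [-0.1, -0.5, -0.3]
width: 0.0
```

Request:
arm_command:
  moves: [6, 0, 0, 0, 0, 0, -1, 6, -1, 0, 0, 0, 0, -1, 5, 0, 0, 0, 0, 0, -1, 4, 0, 0, 0, 0, 0, -1, 3, 0, 0, 0, 0, 0, -1]

```text
clock: 12.7
tool_pos: [0.6089, 0.1757, 0.008]
tool_rot: [180.0, -0.0, 84.9]
contact_force: [-1.1, -0.6, 0.9]
width: 0.0
```

Request:
arm_command:
  moves: [1, 0, 0, 0, 0, 0, -1, 1, 0, 0, 0, 0, 0, -1, 1, 0, 0, 0, 0, 0, -1, 0, 0, 0, 0, 0, 0, -1, 0, 0, 0, 0, 0, 0, -1]

```text
clock: 13.2
tool_pos: [0.6111, 0.1762, 0.0073]
tool_rot: [180.0, -0.0, 84.9]
contact_force: [0.0, -0.6, -0.7]
width: 0.0002
```

Request:
arm_command:
  moves: [1, 0, 0, 0, 0, 0, -1, 1, 0, 0, 0, 0, 0, -1, 0, 0, 0, 0, 0, 0, -1, 0, 0, 0, 0, 0, 0, -1, 0, 0, 0, 0, 0, 0, -1]

```text
clock: 13.7
tool_pos: [0.6129, 0.1763, 0.0072]
tool_rot: [-180.0, -0.0, 84.9]
contact_force: [-1.6, 0.3, 1.1]
width: -0.0003
```

```bash
python3 bar.py|egrep 'top|side'
```

```text
top {'red': (np.float64(-12.8), np.float64(96.3)), 'yellow': (np.float64(-14.3), np.float64(24.5)), 'green': (np.float64(-14.7), np.float64(-47.9)), 'blue': (np.float64(-16.5), np.float64(-119.9))}
side {}
```

Request:
arm_command:
  moves: [1, 0, 0, 0, 0, 0, -1, 1, 0, 0, 0, 0, 0, -1, 1, 0, 0, 0, 0, 0, -1, 0, 0, 0, 0, 0, 0, -1, 0, 0, 0, 0, 0, 0, -1]

```text
clock: 14.3
tool_pos: [0.613, 0.1763, 0.0072]
tool_rot: [-179.5, 0.1, 84.9]
contact_force: [-12.0, -0.5, 10.0]
width: -0.0001
```

Request:
arm_command:
  moves: [-25, 2, 0, 0, 0, 0, -1, -4, -30, 30, 0, 0, 0, -1, -4, -45, 0, 0, 0, 0, -1, -4, -45, 0, 0, 0, 0, -1, -4, -45, 0, 0, 0, 0, -1]

```text
clock: 14.8
tool_pos: [0.5758, 0.0116, 0.0382]
tool_rot: [179.8, 0.0, 85.0]
contact_force: [0.5, -0.3, 0.1]
width: -0.0
```

Request:
arm_command:
  moves: [-4, -45, 0, 0, 0, 0, -1, -4, -45, 0, 0, 0, 0, -1, -4, -45, 0, 0, 0, 0, -1, 0, 0, -20, 0, 0, 0, -1, 0, 0, -10, 0, 0, 0, -1]

```text
clock: 15.3
tool_pos: [0.563, -0.1234, 0.0066]
tool_rot: [180.0, 0.0, 84.8]
contact_force: [-0.5, 0.8, 0.2]
width: -0.0003
```

Request:
arm_command:
  moves: [6, -1, 0, 0, 0, 0, -1, 5, 0, 0, 0, 0, 0, -1, 4, 0, 0, 0, 0, 0, -1, 3, 0, 0, 0, 0, 0, -1, 2, 0, 0, 0, 0, 0, -1]

```text
clock: 15.8
tool_pos: [0.5837, -0.1224, 0.0079]
tool_rot: [180.0, 0.0, 85.0]
contact_force: [-1.0, 0.6, 0.7]
width: -0.0001
```

Request:
arm_command:
  moves: [1, 0, 0, 0, 0, 0, -1, 1, 0, 0, 0, 0, 0, -1, 1, 0, 0, 0, 0, 0, -1, 1, 0, 0, 0, 0, 0, -1, 0, 0, 0, 0, 0, 0, -1]

```text
clock: 16.3
tool_pos: [0.5849, -0.1226, 0.0071]
tool_rot: [-179.7, -0.0, 84.9]
contact_force: [-9.3, 1.1, 6.9]
width: 0.0001
```

Request:
arm_command:
  moves: [-28, 2, 0, 0, 0, 0, -1, 0, 0, 40, 0, 0, 0, 1, 5, -45, 20, 0, 0, 0, 1, 5, -45, 20, 0, 0, 0, 1, 5, -45, 20, 0, 0, 0, 1]

```text
clock: 16.8
tool_pos: [0.5745, -0.2572, 0.1086]
tool_rot: [179.9, 0.0, 85.0]
contact_force: [0.7, 0.0, -0.1]
width: 0.0581
```

Request:
arm_command:
  moves: [5, -45, 20, 0, 0, 0, 1, 5, -45, 20, 0, 0, 0, 1, 5, -45, 20, 0, 0, 0, 1, 0, 0, 0, 0, 0, 0, 1, 0, 0, 0, 0, 0, 0, 1]

```text
clock: 17.3
tool_pos: [0.5893, -0.3919, 0.1677]
tool_rot: [179.9, 0.0, 84.8]
contact_force: [0.1, 1.3, -0.5]
width: 0.0853
```

```bash
python3 bar.py; python3 -c "
from h import *
f=grab('side'); cv2.imwrite('pics/s1.png',f['img'])"
```

```text
top {'red': (np.float64(-13.4), np.float64(96.9)), 'yellow': (np.float64(-13.1), np.float64(24.7)), 'green': (np.float64(-12.8), np.float64(-47.8)), 'blue': (np.float64(-13.4), np.float64(-119.9))}
red [(34, array([ 0.5834, -0.3898]))]
yellow [(144, array([ 0.4595, -0.2878]))]
green []
blue [(137, array([ 0.5448, -0.2845]))]
side {'red': (np.float64(-13.5), np.float64(96.8)), 'yellow': (np.float64(-13.1), np.float64(24.8)), 'green': (np.float64(-13.7), np.float64(-47.5)), 'blue': (np.float64(-13.2), np.float64(-119.3))}
red [(73, array([ 0.5953, -0.3879]))]
yellow [(112, array([ 0.4591, -0.2813]))]
green [(74, array([ 0.429 , -0.3751]))]
blue [(104, array([ 0.5439, -0.28  ]))]
```

View pics/s1.png

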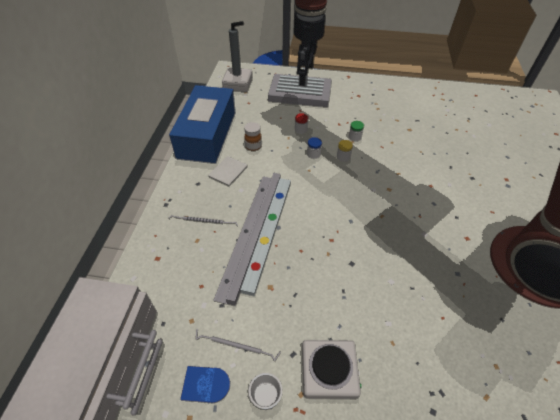

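Request:
arm_command:
  moves: [3, 1, -30, 0, 0, 0, 1, 2, 0, -40, 0, 0, 0, 1, 0, 0, -40, 0, 0, 0, 1, 0, 0, -35, 0, 0, 0, 1, 0, 0, -13, 0, 0, 0, 1]

```text
clock: 17.95
tool_pos: [0.5911, -0.3856, 0.0032]
tool_rot: [-179.5, -0.3, 85.0]
contact_force: [-0.5, 0.7, -0.5]
width: 0.0853
```

Request:
arm_command:
  moves: [0, 0, 0, 0, 0, 0, -1, 0, 0, 0, 0, 0, 0, -1, 0, 0, 0, 0, 0, 0, -1, 0, 0, 0, 0, 0, 0, -1, 0, 0, 0, 0, 0, 0, -1]

```text
clock: 18.45
tool_pos: [0.596, -0.3911, 0.0128]
tool_rot: [179.7, 0.2, 84.9]
contact_force: [0.5, 1.0, 4.9]
width: 0.0387
```

Request:
arm_command:
  moves: [0, 0, 0, 0, 0, 0, -1, 0, 0, 15, 0, 0, 0, -1, 0, 0, 35, 0, 0, 0, -1, 0, 0, 45, 0, 0, 0, -1, 0, 0, 45, 0, 0, 0, -1]

```text
clock: 18.95
tool_pos: [0.5933, -0.3893, 0.1506]
tool_rot: [-179.9, -0.0, 84.9]
contact_force: [0.6, -0.2, -2.4]
width: 0.0388
```

Request:
arm_command:
  moves: [-5, 25, 0, 0, 0, 0, -1, -9, 45, 0, 0, 0, 0, -1, -9, 45, 0, 0, 0, 0, -1, -9, 45, 0, 0, 0, 0, -1, -9, 45, 0, 0, 0, 0, -1]

```text
clock: 19.45
tool_pos: [0.5522, -0.1832, 0.1499]
tool_rot: [180.0, 0.0, 84.9]
contact_force: [0.2, 1.1, -0.9]
width: 0.0388
```

Request:
arm_command:
  moves: [-9, 45, 0, 0, 0, 0, -1, -9, 45, 0, 0, 0, 0, -1, -9, 45, 0, 0, 0, 0, -1, -9, 45, 0, 0, 0, 0, -1, -9, 45, 0, 0, 0, 0, -1]

```text
clock: 19.95
tool_pos: [0.5072, 0.0418, 0.1501]
tool_rot: [179.9, 0.0, 84.9]
contact_force: [1.5, 0.2, -1.5]
width: 0.0388
```

Request:
arm_command:
  moves: [-9, 45, 0, 0, 0, 0, -1, -9, 45, 0, 0, 0, 0, -1, -9, 45, 0, 0, 0, 0, -1, -9, 45, 0, 0, 0, 0, -1, -9, 45, 0, 0, 0, 0, -1]

```text
clock: 20.45
tool_pos: [0.4623, 0.2668, 0.1502]
tool_rot: [179.9, -0.0, 84.9]
contact_force: [1.1, 0.7, -0.5]
width: 0.0383
```

Request:
arm_command:
  moves: [-9, 45, 0, 0, 0, 0, -1, 0, 0, 0, 0, 0, 0, -1, 0, 0, 0, 0, 0, 0, -1, 0, 0, 0, 0, 0, 0, -1, 0, 0, 0, 0, 0, 0, -1]

```text
clock: 20.95
tool_pos: [0.4544, 0.309, 0.1494]
tool_rot: [180.0, 0.0, 84.8]
contact_force: [0.6, 0.6, -1.4]
width: 0.0389
```

Request:
arm_command:
  moves: [1, 1, -30, 0, 0, 0, -1, 0, 0, -30, 0, 0, 0, -1, 0, 0, -20, 0, 0, 0, -1, 0, 0, -9, 0, 0, 0, -1, 0, 0, 0, 0, 0, 0, -1]

```text
clock: 21.45
tool_pos: [0.4544, 0.3099, 0.0589]
tool_rot: [-179.9, 0.1, 84.8]
contact_force: [-0.4, 0.5, -1.4]
width: 0.0391
```

Request:
arm_command:
  moves: [0, 0, -3, 0, 0, 0, -1, 0, 0, -3, 0, 0, 0, -1, 0, 0, -3, 0, 0, 0, -1, 0, 0, 0, 0, 0, 0, -1, 0, 0, 0, 0, 0, 0, -1]

```text
clock: 21.95
tool_pos: [0.4563, 0.3117, 0.0527]
tool_rot: [179.8, -0.1, 84.9]
contact_force: [2.4, 0.9, 3.5]
width: 0.0391
```

Request:
arm_command:
  moves: [0, 0, -3, 0, 0, 0, -1, 0, 0, -3, 0, 0, 0, -1, 0, 0, -2, 0, 0, 0, -1, 0, 0, 0, 0, 0, 0, -1, 0, 0, 0, 0, 0, 0, -1]

```text
clock: 22.45
tool_pos: [0.4566, 0.3118, 0.0476]
tool_rot: [179.9, -0.0, 84.9]
contact_force: [-6.3, -5.6, 22.9]
width: 0.0385
```

Request:
arm_command:
  moves: [0, 0, 0, 0, 0, 0, -1, 0, 0, 0, 0, 0, 0, -1, 0, 0, 15, 0, 0, 0, -1, 0, 0, 35, 0, 0, 0, -1, 0, 0, 35, 0, 0, 0, -1]

```text
clock: 22.95
tool_pos: [0.4531, 0.3106, 0.1269]
tool_rot: [-179.7, 0.1, 84.9]
contact_force: [0.5, 0.1, -1.3]
width: 0.0387
```

Request:
arm_command:
  moves: [27, -38, 0, 0, 0, 0, -1, 27, -38, 0, 0, 0, 0, -1, 27, -38, 0, 0, 0, 0, -1, 27, -38, 0, 0, 0, 0, -1, 26, -37, 0, 0, 0, 0, -1]

```text
clock: 23.45
tool_pos: [0.5887, 0.1208, 0.1267]
tool_rot: [-179.8, -0.0, 84.9]
contact_force: [0.5, 0.8, -1.6]
width: 0.0386
```

Request:
arm_command:
  moves: [0, 0, 0, 0, 0, 0, -1, 0, 0, -30, 0, 0, 0, -1, 0, 0, -40, 0, 0, 0, -1, 0, 0, -20, 0, 0, 0, -1, 0, 0, 0, 0, 0, 0, -1]

```text
clock: 23.95
tool_pos: [0.584, 0.1226, 0.0326]
tool_rot: [-179.4, 0.1, 84.9]
contact_force: [-1.5, -0.1, -1.9]
width: 0.0388
```

Request:
arm_command:
  moves: [1, 2, -10, 0, 0, 0, -1, 0, 0, -8, 0, 0, 0, -1, 0, 0, -3, 0, 0, 0, -1, 0, 0, 0, 0, 0, 0, -1, 0, 0, 0, 0, 0, 0, -1]

```text
clock: 24.45
tool_pos: [0.5906, 0.1243, 0.018]
tool_rot: [179.9, -0.0, 84.9]
contact_force: [0.2, 0.4, -0.9]
width: 0.0389
```

Request:
arm_command:
  moves: [0, 0, -2, 0, 0, 0, -1, 0, 0, -2, 0, 0, 0, -1, 0, 0, -2, 0, 0, 0, -1, 0, 0, 0, 0, 0, 0, -1, 0, 0, 0, 0, 0, 0, -1]

```text
clock: 24.95
tool_pos: [0.5904, 0.1242, 0.0128]
tool_rot: [-180.0, 0.0, 84.9]
contact_force: [-3.9, -0.1, 7.8]
width: 0.0387
```

Request:
arm_command:
  moves: [0, 0, 0, 0, 0, 0, 0.4, 0, 0, 0, 0, 0, 0, 0.4, 0, 0, 20, 0, 0, 0, 0.4, 0, 0, 45, 0, 0, 0, 0.4, 0, 0, 45, 0, 0, 0, 0.4]

```text
clock: 25.45
tool_pos: [0.5889, 0.1241, 0.121]
tool_rot: [-179.8, 0.0, 84.9]
contact_force: [0.8, 0.6, 0.7]
width: 0.0597
```

Request:
arm_command:
  moves: [-8, -20, 10, 0, 0, 0, 1, -14, -45, 0, 0, 0, 0, 1, -14, -45, 0, 0, 0, 0, 1, -14, -45, 0, 0, 0, 0, 1, -14, -45, 0, 0, 0, 0, 1]

```text
clock: 25.95
tool_pos: [0.5254, -0.0773, 0.1314]
tool_rot: [180.0, 0.0, 84.9]
contact_force: [0.7, 0.6, -0.0]
width: 0.0855
```

Request:
arm_command:
  moves: [-14, -45, 0, 0, 0, 0, 1, -14, -45, 0, 0, 0, 0, 1, -14, -45, 0, 0, 0, 0, 1, -14, -45, 0, 0, 0, 0, 1, -11, -33, 0, 0, 0, 0, 1]

```text
clock: 26.45
tool_pos: [0.458, -0.2913, 0.1314]
tool_rot: [180.0, 0.0, 84.8]
contact_force: [-0.1, 0.3, -0.0]
width: 0.0853
```

```bash
cat > chk.py <<'E'
from bar import *
for nm in('top','side'):
    f=grab(nm)
    for c in HS: print(nm,c,[(a,ray(f,*ce,.048)[:2],'rail',np.array([(ray(f,*ce,.018)[:2]-O)@n,(ray(f,*ce,.018)[:2]-O)@u])*1e3) for a,ce in blobs(f,c) if abs(ray(f,*ce,.048)[1])<.5 and .3<ray(f,*ce,.048)[0]<.66])
E
python3 chk.py; python3 -c "
from bench import manip;s=manip.sense();print(s['tool_pos'],s['clock'])"
```

```text
top red [(33, array([0.6303, 0.1163]), 'rail', array([-13.426 ,  96.8771])), (139, array([0.5884, 0.1242]), 'rail', array([-56.9922, 101.1238]))]
top yellow [(31, array([0.6244, 0.0462]), 'rail', array([-13.0777,  24.7258])), (36, array([ 0.4721, -0.2873]), 'rail', array([-138.3053, -329.834 ]))]
top green [(30, array([ 0.6184, -0.0243]), 'rail', array([-12.8204, -47.8155]))]
top blue [(33, array([ 0.6116, -0.0943]), 'rail', array([ -13.3684, -119.9401])), (139, array([ 0.5448, -0.2843]), 'rail', array([ -64.3086, -320.1203]))]
side red [(237, array([0.5882, 0.1284]), 'rail', array([-53.8244,  83.8739])), (50, array([0.6278, 0.1373]), 'rail', array([-13.5374,  96.7632]))]
side yellow [(115, array([ 0.4591, -0.2819]), 'rail', array([-149.9357, -354.3497])), (44, array([0.6218, 0.0685]), 'rail', array([-13.3257,  24.7811]))]
side green [(64, array([ 0.4273, -0.3745]), 'rail', array([-174.4   , -453.5106])), (25, array([ 0.6153, -0.0002]), 'rail', array([-13.7336, -47.2314]))]
side blue [(104, array([ 0.544 , -0.2797]), 'rail', array([ -61.9086, -344.2164])), (28, array([ 0.6095, -0.0692]), 'rail', array([ -13.4205, -119.5127]))]
[ 0.45785993 -0.29247383  0.13151698] 26.55
```

Request:
arm_command:
  moves: [1, 3, -30, 0, 0, 0, 1, 0, 0, -40, 0, 0, 0, 1, 0, 0, -35, 0, 0, 0, 1, 0, 0, -14, 0, 0, 0, 1, 0, 0, 0, 0, 0, 0, 1]

```text
clock: 27.05
tool_pos: [0.4587, -0.2839, 0.0099]
tool_rot: [-179.8, -0.2, 85.0]
contact_force: [-0.8, -0.5, 0.5]
width: 0.0856
```

Request:
arm_command:
  moves: [0, 0, 0, 0, 0, 0, -1, 0, 0, 0, 0, 0, 0, -1, 0, 0, 0, 0, 0, 0, -1, 0, 0, 0, 0, 0, 0, -1, 0, 0, 0, 0, 0, 0, -1]

```text
clock: 27.55
tool_pos: [0.4616, -0.2871, 0.0147]
tool_rot: [179.8, 0.1, 84.9]
contact_force: [-0.2, -0.6, 6.2]
width: 0.0386
```

Request:
arm_command:
  moves: [0, 0, 0, 0, 0, 0, -1, 0, 0, 15, 0, 0, 0, -1, 0, 0, 35, 0, 0, 0, -1, 0, 0, 45, 0, 0, 0, -1, 0, 0, 40, 0, 0, 0, -1]

```text
clock: 28.05
tool_pos: [0.4597, -0.2854, 0.1495]
tool_rot: [180.0, -0.0, 84.9]
contact_force: [1.6, -0.5, -0.8]
width: 0.0384
```

Request:
arm_command:
  moves: [0, 25, 0, 0, 0, 0, -1, 0, 45, 0, 0, 0, 0, -1, 0, 45, 0, 0, 0, 0, -1, 0, 45, 0, 0, 0, 0, -1, 0, 45, 0, 0, 0, 0, -1]

```text
clock: 28.55
tool_pos: [0.4594, -0.0791, 0.1479]
tool_rot: [180.0, -0.0, 84.9]
contact_force: [0.6, 0.6, -2.1]
width: 0.0385
```

Request:
arm_command:
  moves: [0, 45, 0, 0, 0, 0, -1, 0, 45, 0, 0, 0, 0, -1, 0, 45, 0, 0, 0, 0, -1, 0, 45, 0, 0, 0, 0, -1, 0, 45, 0, 0, 0, 0, -1]

```text
clock: 29.05
tool_pos: [0.4594, 0.1461, 0.1481]
tool_rot: [180.0, -0.0, 84.9]
contact_force: [0.0, 0.8, -1.1]
width: 0.0385
```

Request:
arm_command:
  moves: [-2, 45, 0, 0, 0, 0, -1, -2, 45, 0, 0, 0, 0, -1, 0, 45, 0, 0, 0, 0, -1, 0, 32, 0, 0, 0, 0, -1, 0, 0, 0, 0, 0, 0, -1]

```text
clock: 29.55
tool_pos: [0.4552, 0.3145, 0.148]
tool_rot: [-180.0, -0.1, 85.2]
contact_force: [0.2, -0.8, -1.6]
width: 0.0388
```

Request:
arm_command:
  moves: [0, 0, -30, 0, 0, 0, -1, 0, 0, -30, 0, 0, 0, -1, 0, 0, -20, 0, 0, 0, -1, 0, 0, -9, 0, 0, 0, -1, 0, 0, 0, 0, 0, 0, -1]

```text
clock: 30.05
tool_pos: [0.4551, 0.3101, 0.0576]
tool_rot: [-179.9, 0.1, 84.9]
contact_force: [-1.0, -1.2, 0.0]
width: 0.0386
```

Request:
arm_command:
  moves: [0, 0, -3, 0, 0, 0, -1, 0, 0, -3, 0, 0, 0, -1, 0, 0, -3, 0, 0, 0, -1, 0, 0, -2, 0, 0, 0, -1, 0, 0, 0, 0, 0, 0, -1]

```text
clock: 30.55
tool_pos: [0.4574, 0.3115, 0.0497]
tool_rot: [179.9, -0.0, 84.9]
contact_force: [-2.8, -3.5, 10.2]
width: 0.0387
```

Request:
arm_command:
  moves: [0, 0, -2, 0, 0, 0, -1, 0, 0, -2, 0, 0, 0, -1, 0, 0, 0, 0, 0, 0, -1, 0, 0, 0, 0, 0, 0, -1, 0, 0, 0, 0, 0, 0, -1]

```text
clock: 31.05
tool_pos: [0.4578, 0.3117, 0.0494]
tool_rot: [179.9, 0.0, 85.0]
contact_force: [-11.8, -8.8, 30.9]
width: 0.0388
```

Request:
arm_command:
  moves: [0, 0, 0, 0, 0, 0, -1, 0, 0, 4, 0, 0, 0, -1, 0, 0, 15, 0, 0, 0, -1, 0, 0, 35, 0, 0, 0, -1, 0, 0, 35, 0, 0, 0, -1]

```text
clock: 31.55
tool_pos: [0.4551, 0.3109, 0.1323]
tool_rot: [-179.9, 0.0, 84.9]
contact_force: [1.0, 0.4, -0.9]
width: 0.0388
```

Request:
arm_command:
  moves: [11, -30, 0, 0, 0, 0, -1, 21, -43, 0, 0, 0, 0, -1, 21, -43, 0, 0, 0, 0, -1, 21, -43, 0, 0, 0, 0, -1, 21, -43, 0, 0, 0, 0, -1]

```text
clock: 32.05
tool_pos: [0.5515, 0.1077, 0.1324]
tool_rot: [180.0, -0.0, 84.9]
contact_force: [1.4, 0.4, -1.2]
width: 0.0389
```

Request:
arm_command:
  moves: [21, -43, 0, 0, 0, 0, -1, 11, -15, 0, 0, 0, 0, -1, 0, 0, -30, 0, 0, 0, -1, 0, 0, -40, 0, 0, 0, -1, 0, 0, -20, 0, 0, 0, -1]

```text
clock: 32.55
tool_pos: [0.5807, 0.0516, 0.0387]
tool_rot: [-179.7, -0.0, 84.9]
contact_force: [1.0, 0.6, -2.7]
width: 0.0385
```

Request:
arm_command:
  moves: [0, 0, -5, 0, 0, 0, -1, 0, 0, -5, 0, 0, 0, -1, 0, 0, 0, 0, 0, 0, -1, 0, 0, 0, 0, 0, 0, -1, 0, 0, 0, 0, 0, 0, -1]

```text
clock: 33.05
tool_pos: [0.5842, 0.0513, 0.0339]
tool_rot: [179.8, -0.0, 84.9]
contact_force: [0.7, -0.1, -0.9]
width: 0.0383
```

Request:
arm_command:
  moves: [0, 0, -8, 0, 0, 0, -1, 0, 0, -6, 0, 0, 0, -1, 0, 0, -4, 0, 0, 0, -1, 0, 0, -3, 0, 0, 0, -1, 0, 0, 0, 0, 0, 0, -1]

```text
clock: 33.55
tool_pos: [0.5828, 0.0512, 0.0147]
tool_rot: [-179.8, 0.0, 84.9]
contact_force: [-14.7, 1.2, 24.3]
width: 0.0387
```

Request:
arm_command:
  moves: [0, 0, 0, 0, 0, 0, -1, 0, 0, 0, 0, 0, 0, -1, 0, 0, 0, 0, 0, 0, -1, 0, 0, 0, 0, 0, 0, -1, 0, 0, 0, 0, 0, 0, -1]

```text
clock: 34.05
tool_pos: [0.5828, 0.0512, 0.0147]
tool_rot: [-179.8, 0.0, 84.9]
contact_force: [-15.1, 0.3, 23.2]
width: 0.0384
```

Request:
arm_command:
  moves: [0, 0, 3, 0, 0, 0, -1, 0, 0, 0, 0, 0, 0, 0.4, 0, 0, 0, 0, 0, 0, 0.4, 0, 0, 0, 0, 0, 0, 0.4, 0, 0, 20, 0, 0, 0, 0.4]

```text
clock: 34.55
tool_pos: [0.5802, 0.0512, 0.0309]
tool_rot: [-179.6, 0.0, 84.9]
contact_force: [0.5, 0.3, -0.0]
width: 0.0599
```

Request:
arm_command:
  moves: [0, 0, 45, 0, 0, 0, 0.4, 0, 0, 45, 0, 0, 0, 0.4, -8, -20, 10, 0, 0, 0, 1, -15, -43, 0, 0, 0, 0, 1, -15, -43, 0, 0, 0, 0, 1]

```text
clock: 35.05
tool_pos: [0.5452, -0.0555, 0.1351]
tool_rot: [179.9, 0.0, 85.0]
contact_force: [1.1, -1.8, -0.5]
width: 0.0855
```

Request:
arm_command:
  moves: [-15, -43, 0, 0, 0, 0, 1, -15, -43, 0, 0, 0, 0, 1, -15, -43, 0, 0, 0, 0, 1, -15, -43, 0, 0, 0, 0, 1, -15, -43, 0, 0, 0, 0, 1]

```text
clock: 35.55
tool_pos: [0.4691, -0.2714, 0.134]
tool_rot: [180.0, -0.0, 84.9]
contact_force: [0.3, -0.4, 0.3]
width: 0.0856
```

Request:
arm_command:
  moves: [-15, -43, 0, 0, 0, 0, 1, -15, -43, 0, 0, 0, 0, 1, -10, -27, 0, 0, 0, 0, 1, 0, 0, 0, 0, 0, 0, 1, 0, 0, 0, 0, 0, 0, 1]

```text
clock: 36.05
tool_pos: [0.4297, -0.3829, 0.1337]
tool_rot: [-180.0, -0.1, 84.8]
contact_force: [-0.0, -0.0, 0.2]
width: 0.0857
```

```bash
python3 chk.py; python3 -c "
from bench import manip;s=manip.sense();print(s['tool_pos'],s['clock'])"
```

```text
top red [(33, array([0.6303, 0.1163]), 'rail', array([-13.426 ,  96.8771])), (139, array([0.5884, 0.1242]), 'rail', array([-56.9922, 101.1238]))]
top yellow [(31, array([0.6244, 0.0462]), 'rail', array([-13.0777,  24.7258])), (137, array([0.5813, 0.0511]), 'rail', array([-57.5434,  25.8018]))]
top green [(30, array([ 0.6184, -0.0243]), 'rail', array([-12.8204, -47.8155])), (24, array([ 0.4405, -0.3827]), 'rail', array([-161.9241, -430.1821]))]
top blue [(33, array([ 0.6116, -0.0943]), 'rail', array([ -13.3684, -119.9401])), (139, array([ 0.5446, -0.2845]), 'rail', array([ -64.4826, -320.3499]))]
side red [(237, array([0.5882, 0.1284]), 'rail', array([-53.8244,  83.8739])), (50, array([0.6278, 0.1373]), 'rail', array([-13.5374,  96.7632]))]
side yellow [(205, array([0.5809, 0.0561]), 'rail', array([-54.7242,   8.0285])), (44, array([0.6218, 0.0685]), 'rail', array([-13.3257,  24.7811]))]
side green [(13, array([ 0.4394, -0.3821]), 'rail', array([-161.1346, -460.3552])), (24, array([ 0.6154, -0.0005]), 'rail', array([-13.6539, -47.5333]))]
side blue [(98, array([ 0.5434, -0.2793]), 'rail', array([ -62.616 , -343.8919])), (28, array([ 0.6095, -0.0692]), 'rail', array([ -13.4205, -119.5127]))]
[ 0.43026513 -0.38180739  0.13379376] 36.15
```

Request:
arm_command:
  moves: [-1, 0, -30, 0, 0, 0, 1, 0, 0, -40, 0, 0, 0, 1, 0, 0, -35, 0, 0, 0, 1, 0, 0, -15, 0, 0, 0, 1, 0, 0, 0, 0, 0, 0, 1]

```text
clock: 36.65
tool_pos: [0.428, -0.3802, 0.0116]
tool_rot: [-179.8, -0.2, 85.0]
contact_force: [-0.7, 0.4, 0.1]
width: 0.0854
```

Request:
arm_command:
  moves: [0, 0, 0, 0, 0, 0, -1, 0, 0, 0, 0, 0, 0, -1, 0, 0, 0, 0, 0, 0, -1, 0, 0, 0, 0, 0, 0, -1, 0, 0, 0, 0, 0, 0, -1]

```text
clock: 37.15
tool_pos: [0.4304, -0.3841, 0.0167]
tool_rot: [179.8, 0.1, 84.9]
contact_force: [0.6, 0.9, 6.2]
width: 0.0383
```

Request:
arm_command:
  moves: [0, 0, 0, 0, 0, 0, -1, 0, 0, 15, 0, 0, 0, -1, 0, 0, 35, 0, 0, 0, -1, 0, 0, 45, 0, 0, 0, -1, 0, 0, 40, 0, 0, 0, -1]

```text
clock: 37.65
tool_pos: [0.4287, -0.3826, 0.1515]
tool_rot: [-180.0, 0.0, 84.9]
contact_force: [0.7, -0.8, -1.5]
width: 0.0384
```

Request:
arm_command:
  moves: [1, 25, 0, 0, 0, 0, -1, 2, 45, 0, 0, 0, 0, -1, 2, 45, 0, 0, 0, 0, -1, 2, 45, 0, 0, 0, 0, -1, 2, 45, 0, 0, 0, 0, -1]

```text
clock: 38.15
tool_pos: [0.4375, -0.1761, 0.1498]
tool_rot: [180.0, 0.0, 84.9]
contact_force: [1.1, 0.1, -1.1]
width: 0.0384
```

Request:
arm_command:
  moves: [2, 45, 0, 0, 0, 0, -1, 2, 45, 0, 0, 0, 0, -1, 2, 45, 0, 0, 0, 0, -1, 2, 45, 0, 0, 0, 0, -1, 2, 45, 0, 0, 0, 0, -1]

```text
clock: 38.65
tool_pos: [0.4476, 0.0489, 0.15]
tool_rot: [179.9, 0.0, 84.9]
contact_force: [0.7, -0.4, -1.5]
width: 0.0387
```

Request:
arm_command:
  moves: [2, 45, 0, 0, 0, 0, -1, 2, 45, 0, 0, 0, 0, -1, 2, 45, 0, 0, 0, 0, -1, 2, 45, 0, 0, 0, 0, -1, 0, 45, 0, 0, 0, 0, -1]

```text
clock: 39.15
tool_pos: [0.4557, 0.274, 0.15]
tool_rot: [180.0, -0.0, 84.9]
contact_force: [1.2, 0.0, -1.6]
width: 0.0384
```

Request:
arm_command:
  moves: [0, 38, 0, 0, 0, 0, -1, 0, 0, -20, 0, 0, 0, -1, 0, 0, -30, 0, 0, 0, -1, 0, 0, -30, 0, 0, 0, -1, 0, 0, 0, 0, 0, 0, -1]

```text
clock: 39.65
tool_pos: [0.4523, 0.3084, 0.0648]
tool_rot: [-179.5, 0.3, 84.9]
contact_force: [-1.3, -0.9, -2.6]
width: 0.0388
```

Request:
arm_command:
  moves: [0, 0, -5, 0, 0, 0, -1, 0, 0, -5, 0, 0, 0, -1, 0, 0, 0, 0, 0, 0, -1, 0, 0, 0, 0, 0, 0, -1, 0, 0, 0, 0, 0, 0, -1]

```text
clock: 40.15
tool_pos: [0.4567, 0.3104, 0.0603]
tool_rot: [179.9, -0.0, 84.9]
contact_force: [0.3, 0.4, -1.3]
width: 0.0387
```

Request:
arm_command:
  moves: [0, 0, -3, 0, 0, 0, -1, 0, 0, -3, 0, 0, 0, -1, 0, 0, -3, 0, 0, 0, -1, 0, 0, -3, 0, 0, 0, -1, 0, 0, 0, 0, 0, 0, -1]

```text
clock: 40.65
tool_pos: [0.4573, 0.3107, 0.0515]
tool_rot: [180.0, 0.0, 84.9]
contact_force: [-8.8, -4.4, 23.1]
width: 0.0387
```

Request:
arm_command:
  moves: [0, 0, -1, 0, 0, 0, -1, 0, 0, 0, 0, 0, 0, -1, 0, 0, 0, 0, 0, 0, -1, 0, 0, 0, 0, 0, 0, -1, 0, 0, 0, 0, 0, 0, -1]

```text
clock: 41.15
tool_pos: [0.4573, 0.3107, 0.0514]
tool_rot: [180.0, 0.0, 84.9]
contact_force: [-11.8, -6.7, 27.4]
width: 0.0387
```

Request:
arm_command:
  moves: [0, 0, 0, 0, 0, 0, -1, 0, 0, 4, 0, 0, 0, -1, 0, 0, 15, 0, 0, 0, -1, 0, 0, 35, 0, 0, 0, -1, 0, 0, 35, 0, 0, 0, -1]

```text
clock: 41.65
tool_pos: [0.4548, 0.3096, 0.1348]
tool_rot: [-179.8, 0.1, 84.9]
contact_force: [0.4, -0.1, -1.0]
width: 0.0388
```

Request:
arm_command:
  moves: [10, -27, 0, 0, 0, 0, -1, 16, -43, 0, 0, 0, 0, -1, 16, -43, 0, 0, 0, 0, -1, 16, -43, 0, 0, 0, 0, -1, 16, -43, 0, 0, 0, 0, -1]

```text
clock: 42.15
tool_pos: [0.5298, 0.1096, 0.1349]
tool_rot: [-179.9, -0.0, 84.9]
contact_force: [1.7, 0.3, -2.4]
width: 0.0386
```

Request:
arm_command:
  moves: [16, -43, 0, 0, 0, 0, -1, 16, -43, 0, 0, 0, 0, -1, 16, -43, 0, 0, 0, 0, -1, 0, -3, -20, 0, 0, 0, -1, 0, 0, -40, 0, 0, 0, -1]

```text
clock: 42.65
tool_pos: [0.5816, -0.0232, 0.0785]
tool_rot: [179.5, 0.0, 84.7]
contact_force: [1.2, -0.6, -2.2]
width: 0.0385
```

Request:
arm_command:
  moves: [0, 0, -30, 0, 0, 0, -1, 0, 0, -10, 0, 0, 0, -1, 0, 0, -10, 0, 0, 0, -1, 0, 0, 0, 0, 0, 0, -1, 0, 0, 0, 0, 0, 0, -1]

```text
clock: 43.15
tool_pos: [0.5792, -0.0208, 0.0268]
tool_rot: [179.9, 0.0, 84.9]
contact_force: [0.4, 0.4, -2.1]
width: 0.0386
```

Needs about 10 mm more down.

Request:
arm_command:
  moves: [0, 0, -5, 0, 0, 0, -1, 0, 0, -4, 0, 0, 0, -1, 0, 0, -2, 0, 0, 0, -1, 0, 0, 0, 0, 0, 0, -1, 0, 0, 0, 0, 0, 0, -1]

```text
clock: 43.65
tool_pos: [0.579, -0.0208, 0.0167]
tool_rot: [179.9, 0.0, 84.9]
contact_force: [-6.0, 0.5, 10.1]
width: 0.0387
```

Request:
arm_command:
  moves: [0, 0, 1, 0, 0, 0, -1, 0, 0, 0, 0, 0, 0, 0.4, 0, 0, 0, 0, 0, 0, 0.4, 0, 0, 0, 0, 0, 0, 0.4, 0, 0, 20, 0, 0, 0, 0.4]

```text
clock: 44.15
tool_pos: [0.5753, -0.0204, 0.0322]
tool_rot: [-179.6, -0.0, 84.9]
contact_force: [-0.1, 0.0, -0.5]
width: 0.0599
```

Request:
arm_command:
  moves: [0, 0, 45, 0, 0, 0, 0.4, 0, 0, 45, 0, 0, 0, 0.4, -4, -20, 10, 0, 0, 0, 1, -5, -43, 0, 0, 0, 0, 1, -5, -43, 0, 0, 0, 0, 1]

```text
clock: 44.65
tool_pos: [0.5644, -0.1276, 0.1364]
tool_rot: [179.9, 0.0, 85.0]
contact_force: [0.9, 0.0, 0.2]
width: 0.0856
```

Request:
arm_command:
  moves: [-5, -43, 0, 0, 0, 0, 1, -5, -43, 0, 0, 0, 0, 1, -5, -43, 0, 0, 0, 0, 1, -5, -30, 0, 0, 0, 0, 1, 0, 0, 0, 0, 0, 0, 1]

```text
clock: 45.15
tool_pos: [0.5432, -0.2894, 0.1352]
tool_rot: [180.0, 0.1, 84.7]
contact_force: [-0.3, 0.9, 0.9]
width: 0.0854
```

```bash
python3 chk.py; python3 -c "
from bench import manip;s=manip.sense();print(s['tool_pos'],s['clock'])"
```

```text
top red [(33, array([0.6303, 0.1163]), 'rail', array([-13.426 ,  96.8771])), (139, array([0.5884, 0.1242]), 'rail', array([-56.9922, 101.1238])), (659, array([ 0.4268, -0.4511]), 'rail', array([-169.6265, -501.3167]))]
top yellow [(31, array([0.6244, 0.0462]), 'rail', array([-13.0777,  24.7258])), (136, array([0.5813, 0.0512]), 'rail', array([-57.6072,  25.9334]))]
top green [(30, array([ 0.6184, -0.0243]), 'rail', array([-12.8204, -47.8155])), (122, array([ 0.578, -0.021]), 'rail', array([-54.3213, -48.1236]))]
top blue [(32, array([ 0.6113, -0.0943]), 'rail', array([ -13.6669, -119.9834]))]
side red [(237, array([0.5882, 0.1284]), 'rail', array([-53.8244,  83.8739])), (50, array([0.6278, 0.1373]), 'rail', array([-13.5374,  96.7632]))]
side yellow [(207, array([0.5808, 0.0561]), 'rail', array([-54.8022,   8.0105])), (44, array([0.6218, 0.0685]), 'rail', array([-13.3257,  24.7811]))]
side green [(149, array([ 0.5775, -0.0159]), 'rail', array([-51.531 , -67.0441])), (24, array([ 0.6154, -0.0005]), 'rail', array([-13.6539, -47.5333]))]
side blue [(31, array([ 0.5526, -0.2853]), 'rail', array([ -52.48  , -349.2879])), (27, array([ 0.6097, -0.0691]), 'rail', array([ -13.192 , -119.2995]))]
[ 0.54375824 -0.28607826  0.13486068] 45.25
```

Request:
arm_command:
  moves: [0, 1, -30, 0, 0, 0, 1, 0, 0, -40, 0, 0, 0, 1, 0, 0, -35, 0, 0, 0, 1, 0, 0, -15, 0, 0, 0, 1, 0, 0, 0, 0, 0, 0, 1]

```text
clock: 45.75
tool_pos: [0.5424, -0.2824, 0.0124]
tool_rot: [-179.7, -0.2, 85.0]
contact_force: [-0.4, -0.1, -0.1]
width: 0.0855
```

Request:
arm_command:
  moves: [0, 0, 0, 0, 0, 0, -1, 0, 0, 0, 0, 0, 0, -1, 0, 0, 0, 0, 0, 0, -1, 0, 0, 0, 0, 0, 0, -1, 0, 0, 0, 0, 0, 0, -1]

```text
clock: 46.25
tool_pos: [0.5457, -0.2859, 0.0178]
tool_rot: [179.8, 0.1, 84.9]
contact_force: [-0.6, -0.1, 6.7]
width: 0.0385
```

Request:
arm_command:
  moves: [0, 0, 0, 0, 0, 0, -1, 0, 0, 15, 0, 0, 0, -1, 0, 0, 35, 0, 0, 0, -1, 0, 0, 45, 0, 0, 0, -1, 0, 0, 40, 0, 0, 0, -1]

```text
clock: 46.75
tool_pos: [0.5437, -0.2846, 0.1525]
tool_rot: [-180.0, -0.0, 84.9]
contact_force: [0.2, -0.2, -0.7]
width: 0.0386
```

Request:
arm_command:
  moves: [-4, 25, 0, 0, 0, 0, -1, -7, 45, 0, 0, 0, 0, -1, -7, 45, 0, 0, 0, 0, -1, -7, 45, 0, 0, 0, 0, -1, -7, 45, 0, 0, 0, 0, -1]

```text
clock: 47.25
tool_pos: [0.5112, -0.0782, 0.1509]
tool_rot: [180.0, -0.0, 84.9]
contact_force: [0.9, 0.8, -1.3]
width: 0.0385
```

Request:
arm_command:
  moves: [-7, 45, 0, 0, 0, 0, -1, -7, 45, 0, 0, 0, 0, -1, -7, 45, 0, 0, 0, 0, -1, -7, 45, 0, 0, 0, 0, -1, -7, 45, 0, 0, 0, 0, -1]

```text
clock: 47.75
tool_pos: [0.4762, 0.1469, 0.151]
tool_rot: [180.0, -0.0, 84.9]
contact_force: [0.7, 0.0, -1.3]
width: 0.0389
```

Request:
arm_command:
  moves: [-7, 45, 0, 0, 0, 0, -1, -7, 45, 0, 0, 0, 0, -1, -7, 45, 0, 0, 0, 0, -1, 0, 31, 0, 0, 0, 0, -1, 0, 0, -20, 0, 0, 0, -1]

```text
clock: 48.25
tool_pos: [0.4574, 0.3156, 0.1343]
tool_rot: [179.7, -0.3, 85.2]
contact_force: [1.3, -0.3, -1.0]
width: 0.0385
```

Request:
arm_command:
  moves: [0, 0, -30, 0, 0, 0, -1, 0, 0, -30, 0, 0, 0, -1, 0, 0, -10, 0, 0, 0, -1, 0, 0, 0, 0, 0, 0, -1, 0, 0, 0, 0, 0, 0, -1]

```text
clock: 48.75
tool_pos: [0.457, 0.3115, 0.0619]
tool_rot: [179.9, -0.1, 84.9]
contact_force: [1.0, 0.6, -0.3]
width: 0.0382
```

Expect fully down at about z = 0.0525.

Request:
arm_command:
  moves: [0, 0, -3, 0, 0, 0, -1, 0, 0, -3, 0, 0, 0, -1, 0, 0, -3, 0, 0, 0, -1, 0, 0, -3, 0, 0, 0, -1, 0, 0, 0, 0, 0, 0, -1]

```text
clock: 49.25
tool_pos: [0.4582, 0.312, 0.0526]
tool_rot: [179.8, -0.1, 84.9]
contact_force: [-4.7, -3.3, 18.8]
width: 0.0384
```

Request:
arm_command:
  moves: [0, 0, -1, 0, 0, 0, -1, 0, 0, 0, 0, 0, 0, -1, 0, 0, 0, 0, 0, 0, -1, 0, 0, 0, 0, 0, 0, -1, 0, 0, 0, 0, 0, 0, -1]

```text
clock: 49.75
tool_pos: [0.4582, 0.312, 0.0526]
tool_rot: [179.8, -0.1, 84.9]
contact_force: [-6.8, -4.5, 24.2]
width: 0.0386
```

Request:
arm_command:
  moves: [0, 0, 0, 0, 0, 0, -1, 0, 0, 4, 0, 0, 0, -1, 0, 0, 15, 0, 0, 0, -1, 0, 0, 35, 0, 0, 0, -1, 0, 0, 35, 0, 0, 0, -1]

```text
clock: 50.25
tool_pos: [0.4547, 0.3105, 0.136]
tool_rot: [-179.8, 0.1, 84.9]
contact_force: [-0.2, -0.3, -0.6]
width: 0.0386
```

Request:
arm_command:
  moves: [6, -16, 0, 0, 0, 0, -1, 12, -43, 0, 0, 0, 0, -1, 12, -43, 0, 0, 0, 0, -1, 12, -43, 0, 0, 0, 0, -1, 12, -43, 0, 0, 0, 0, -1]

```text
clock: 50.75
tool_pos: [0.5096, 0.1216, 0.1361]
tool_rot: [-179.9, 0.0, 84.9]
contact_force: [0.2, 0.5, -1.0]
width: 0.0386
```

Request:
arm_command:
  moves: [12, -43, 0, 0, 0, 0, -1, 12, -43, 0, 0, 0, 0, -1, 12, -43, 0, 0, 0, 0, -1, 12, -43, 0, 0, 0, 0, -1, 12, -43, 0, 0, 0, 0, -1]

```text
clock: 51.25
tool_pos: [0.5697, -0.0935, 0.136]
tool_rot: [-179.9, -0.0, 84.9]
contact_force: [1.6, 0.0, -1.3]
width: 0.0388
```

Request:
arm_command:
  moves: [0, 0, -20, 0, 0, 0, -1, 0, 0, -40, 0, 0, 0, -1, 0, 0, -35, 0, 0, 0, -1, 0, 0, -15, 0, 0, 0, -1, 0, 0, 0, 0, 0, 0, -1]

```text
clock: 51.75
tool_pos: [0.5674, -0.091, 0.0233]
tool_rot: [-179.6, -0.1, 84.9]
contact_force: [-0.9, -0.0, -0.5]
width: 0.0383
```

Request:
arm_command:
  moves: [0, 0, -3, 0, 0, 0, -1, 0, 0, 0, 0, 0, 0, -1, 0, 0, 0, 0, 0, 0, -1, 0, 0, 0, 0, 0, 0, -1, 0, 0, 0, 0, 0, 0, -1]

```text
clock: 52.25
tool_pos: [0.5706, -0.0919, 0.0242]
tool_rot: [179.9, 0.0, 84.9]
contact_force: [-0.8, 0.0, -1.5]
width: 0.0383
```

Still in the air (offset about 17.5 mm); 7 mm to go.

Request:
arm_command:
  moves: [1, 0, -3, 0, 0, 0, -1, 0, 0, -3, 0, 0, 0, -1, 0, 0, -2, 0, 0, 0, -1, 0, 0, 0, 0, 0, 0, -1, 0, 0, 0, 0, 0, 0, -1]

```text
clock: 52.75
tool_pos: [0.5715, -0.0919, 0.0178]
tool_rot: [-179.9, -0.0, 84.9]
contact_force: [-8.0, 1.6, 14.9]
width: 0.0385
```

Down. Release and retreat up and back, out of view.

Request:
arm_command:
  moves: [0, 0, 2, 0, 0, 0, -1, 0, 0, 0, 0, 0, 0, 0.4, 0, 0, 0, 0, 0, 0, 0.4, 0, 0, 0, 0, 0, 0, 0.4, 0, 0, 20, 0, 0, 0, 0.4]

```text
clock: 53.25
tool_pos: [0.5683, -0.091, 0.034]
tool_rot: [-179.6, -0.1, 84.9]
contact_force: [-0.3, -0.7, -0.3]
width: 0.0597
```

Request:
arm_command:
  moves: [0, 0, 45, 0, 0, 0, 0.4, 0, 0, 45, 0, 0, 0, 0.4, -8, -25, 20, 0, 0, 0, 0.4, -15, -40, 15, 0, 0, 0, 0.4, -15, -40, 15, 0, 0, 0, 0.4]

```text
clock: 53.75
tool_pos: [0.5329, -0.1975, 0.1784]
tool_rot: [179.9, 0.0, 85.0]
contact_force: [1.5, 0.1, -0.6]
width: 0.0597
```

Request:
arm_command:
  moves: [-15, -40, 0, 0, 0, 0, 0.4, -15, -40, 0, 0, 0, 0, 0.4, -10, -20, 0, 0, 0, 0, 0.4, 0, 0, 0, 0, 0, 0, 0.4, 0, 0, 0, 0, 0, 0, 0.4]

```text
clock: 54.25
tool_pos: [0.4929, -0.2968, 0.1769]
tool_rot: [-180.0, -0.0, 84.9]
contact_force: [0.0, -0.1, -1.4]
width: 0.0597
```

```bash
python3 - <<'E'
from bar import *
for nm in('top','side'):
    f=grab(nm)
    for c in HS:
        D=dots(f).get(c); P=[ray(f,*ce,.048)[:2] for a,ce in blobs(f,c) if a>90]
        P=[p for p in P if .5<p[0]<.62 and -.15<p[1]<.2]
        print(nm,c,'dot',D is not None and np.array([(D-O)@n,(D-O)@u])*1e3,'pot-dot',[np.array([(p-D)@n,(p-D)@u])*1e3 for p in P])
    a=f['img'][150:280,130:400] if nm=='top' else f['img'][130:420,170:400]
    cv2.imwrite(f'pics/{nm}_end.png',cv2.resize(a,None,fx=2.0 if nm=='side' else 2.9,fy=2.0 if nm=='side' else 2.9,interpolation=cv2.INTER_CUBIC))
E
```

```text
top red dot [-13.426   96.8771] pot-dot [array([-44.5823,   0.5442])]
top yellow dot [-13.0777  24.7258] pot-dot [array([-45.3373,  -0.6879])]
top green dot [-12.8204 -47.8155] pot-dot [array([-42.5839,  -0.2721])]
top blue dot [ -13.6669 -119.9834] pot-dot [array([-43.0391,   1.3753])]
side red dot [-13.5374  96.7632] pot-dot [array([-45.0088,   4.8418])]
side yellow dot [-13.1131  24.7691] pot-dot [array([-46.3704,   4.1133])]
side green dot [-13.6539 -47.5333] pot-dot [array([-42.6882,   3.9593])]
side blue dot [ -13.4205 -119.5127] pot-dot [array([-44.2755,   5.5116])]
```

View pics/side_end.png

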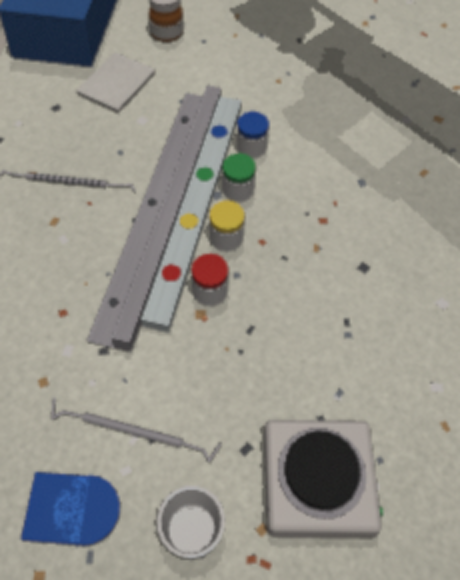

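View pics/top_end.png

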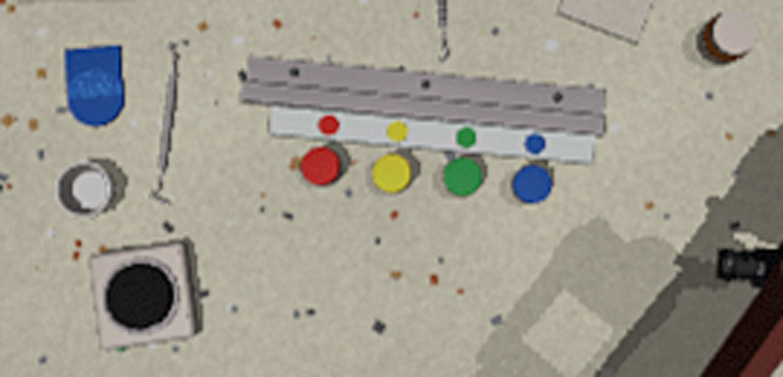

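All four pots stand upright in front of their dots. The bar is flush and the pad is up, so I'm handing in.

```bash
python3 -c "
from bench import manip; print(manip.hand_in())"
```

```text
the job is handed in; nothing more can be done
None
```

I pushed the bar flush against the rail by its ends. All four pots were there, and I took them in the order red, yellow, green, blue. Each was pressed on the settling pad to its stop with 23–31 N for about half a second, then stood in front of its own dot. I handed the job in at about 54 s, and no verdict is reported.

- **Bar:** the last check showed all four dots in line to within about 1 mm, 13–14 mm in front of the rail face. Exactly flush would be 15 mm, and the 1–2 mm difference is within the calibration error. Both ends also met firm resistance when pushed, at 9–12 N.
- **Pots:** in the top view they sit 43–45 mm in front of their dots (allowed 32–55) and within 1.5 mm along the bar (allowed 15). The side view put them about 4–5 mm further along, still well inside the limit; I put that down to that camera also seeing the side of the lids.
- **Everything else:** in the pictures the pad is up, the pots are upright, the arm is clear and the other things look untouched. I saw no sign of the pots or bar being knocked aside.

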